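Tip the brass knobs out of a divided tray into their drawer

TASK

The brass knobs left over in the blue tray go back into the parts cabinet: pull its top drawer wide open, lift the tray level by its handle, and tip it on one corner over the drawer so that all three brass knobs slide out through their bay's corner gap into the drawer while every other fitting stays in the tray. Then set the tray back flat in the middle of its rubber mat and, last, push the drawer fully shut, leaving the tape, the can and the square where they are.

Things in the scene. Friction and masses are not known exactly. Their poses are not given: they have to be found in the camera images.
- cab_drawer0 (a joint): top drawer of the small-parts cabinet, fixed on the bench (wood, two green drawer fronts; 220 mm deep, 240 wide, 130 high). Metres pulled out towards the robot: 0 shut, 0.15 at its stop; it starts 0 to 0.02 m open. It runs with about 1 N of friction and stays where it is left
- cab_drawer0_handle (a point): middle of the top drawer's steel bar handle, 96 mm above the bench; moves with the drawer. Bar 11 mm thick, 120 mm long along this frame's y, level, its axis 35 mm before the drawer front (29 mm free behind it); its two posts stand 51 mm either side of the middle. x points into the cabinet (the drawer opens to -x), z up
- drawer_floor (a point): middle of the top drawer's inner floor, 75 mm above the bench, 144 mm behind the handle bar along x; moves with the drawer, same axes as the handle. Inside 175 mm along x, 198 mm along y; side walls rise 33 mm above the floor, the green front's top is 43 mm above it
- cab_edge (a point): middle of the top front edge of the cabinet's carcass, 130 mm above the bench, fixed; same axes as the handle. What lies beyond it (+x) is covered by the cabinet's top; the pulled-out drawer is open upward between its front and this edge
- tray_grip (a point): middle of the tray's handle, 75 mm above the tray's underside; the tray stands on its mat, so 79 mm above the bench. Handle: upright black plate, 70 mm along x, 14 mm thick along y, from 26 to 95 mm above the underside. z is square to the tray, up. The tray weighs about 0.35 kg
- tray_base (a point): middle of the tray's underside, same axes as its handle. Blue moulded tray 180 x 180 mm, floor and walls 4 mm thick, 30 mm high. Dividers along x and y make four bays, one per quadrant. Each corner is cut off at 45 degrees and open: a 60 mm wide rim gap on the diagonal, its floor edge 100 mm from the middle. Fittings start sliding at 13 to 20 degrees of tilt, along walls only at 25 to 40
- mat_top (a point): middle of the top of the black rubber mat, 220 x 220 x 4 mm, fixed on the bench, on which the tray stands. x, y along its sides
- brass1_c (a point): brass cabinet knob, 18 mm across, 20 mm high, 25 g; the three stand in one bay. Its centre, half-way up
- brass2_c (a point): brass cabinet knob, 18 mm across, 20 mm high, 25 g; the three stand in one bay. Its centre, half-way up
- brass3_c (a point): brass cabinet knob, 18 mm across, 20 mm high, 25 g; the three stand in one bay. Its centre, half-way up
- nut1_c (a point): steel hexagon nut lying flat in another bay, 20 mm across, 10 mm high. Its centre
- nut2_c (a point): steel hexagon nut lying flat in another bay, 20 mm across, 10 mm high. Its centre
- cam1_c (a point): black cam-lock fitting, disc 20 mm across, 13 mm high, in another bay. Its centre
- cam2_c (a point): black cam-lock fitting, disc 20 mm across, 13 mm high, in another bay. Its centre
- foot1_c (a point): white furniture glide, 24 mm across, 18 mm high, in another bay. Its centre
- foot2_c (a point): white furniture glide, 24 mm across, 18 mm high, in another bay. Its centre
- tape: bystander: roll of yellow masking tape lying flat, 104 mm across, 36 mm high; origin under its centre
- can: bystander: upright blue and white spray can, 52 mm across, 160 mm high; origin under its centre
- square: bystander: joiner's try square lying flat, 175 x 115 mm, 16 mm thick; origin under its middle
Mind the look-alikes: they are no part of the job. Of the things that look like the part that bears tray_grip, take the one that is farthest to the robot's left at the start.

How it is judged:
By the outcome, as a careful person would: the job done as asked, in the order asked, and still so for the second after the job is handed in, with the robot touching nothing.
It also fails if it takes over 72 s, if anything falls off the work surface, if the arm or the gripper's body presses on something with over 40 N, if the wrist force passes 120 N, or if a joint passes its speed limit or range.

ROBOT

A 6-joint arm with a two-finger parallel gripper is mounted at the origin on the work surface. World frame = base frame: x ahead of the robot, y to its left, z up, the work surface at z = 0. Lengths are in m, angles in rad, forces in N, time in s.
With the tool pointing down it reaches from about 0.35 to 0.925 m from the base axis. Payload 6.4 kg.
Tool frame: the origin (TCP) lies on the mounting face of the last link; the fingertips stand 199 mm ahead of it and the grasp point (between the pads) lies 180 mm ahead of it; z points along the fingers, y is the line along which they close (so a half turn about z gives the same grasp; the last joint's range is limited). The gripper opens to 94 mm and grips with 3 to 60 N. Pads are 16 mm wide; open, the fingers measure 119 mm over their backs; the gripper's body (75 mm by 177 mm) begins 78 mm behind the grasp point.
Start: joints at [-1.311, 0.245, 1.558, -0, 1.339, -0.174], TCP at [0.273, -0.59, 0.405] pointing down, gripper open.
Joint ranges: [-3.13, 3.13], [-1.02, 2.26], [0.13, 2.54], [-0.95, 4.09], [0.21, 2.88], [-2.74, 2.74]. Speed limits (rad/s): [2.57, 2.57, 3.14, 3.14, 3.14, 3.14].

INTERFACE

Orientations are given as [roll, pitch, yaw] about the fixed x, y, z axes, in that order (R = Rz(yaw) Ry(pitch) Rx(roll)).
In Python, from workcell import ctrl gives the robot as it stands.
- The arm moves only by the tool step_arm, never from a script. Its argument "commands" is a list of rows, each an object of numbers: "tx", "ty", "tz": the shift along the tool's x, y, z in m; "rx", "ry", "rz": the turn, a rotation vector about the tool's x, y, z in degrees; "jaw": the finger opening in m, from 0 to 0.094. A call has exactly 10 rows; each row is the pose to reach, as a shift and turn from the pose commanded when the call began, along the tool's axes at that moment; what a row does not reach only later rows make up. A row lasts 1/8 s, in which the tool goes at most 62.5 mm and 10.7 degrees, less where a joint would pass 70% of its speed; a pose out of reach is approached as far as the arm can. A call with a gripper value outside its range is refused whole. The fingers move at their own pace and stop on an object; "newtons" is the grip in N (left out, the last holds). Time passes only in rows, so rows that repeat a pose let the fingers close, or fill a call up. It gives the time, the measured TCP pose, the force, the opening and the grip force at its end, in the units of the state.
- ctrl.get_state(): the state, without advancing time (a new reading comes with each control period).
- ctrl.capture(name): name is "side" or "top" or "wrist"; returns a dict with "color" (400x640x3 uint8, red, green, blue), "fov_y" (degrees; the focal length in pixels is half the picture's height over the tangent of half this angle, whatever the lens; pixels are square), "cx", "cy" (the principal point, pixels), "R" (3x3) and "t" (3): a world point X has camera coordinates R X + t. Camera axes: x right, y down, z forward; pixel columns grow to the right and rows downward; lengths in m; the calibration is good to about 2 mm. The wrist camera is an equidistant fisheye: a pixel r from the principal point sees the ray r / f radians off the axis. A picture is of the moment at which its call begins. There is no depth.
- ctrl.finish_job(): hands the job in; it is judged then, once.
Trained networks look in a picture, given as the dict that the camera call returned (one of the last four; its "shot" number tells which), for a name from the list of things; names that differ only in an ending like _2 or _b are one class to them, and where a whole thing is asked for, a point or a joint stands for the part that bears it (a point fixed in the world has none). Each returns a list of dicts, best first, with "score" (0 to 1); they miss things now and then, are a little off and sometimes report something else, mostly with a low value. They report only what shows in the picture. A call takes as long as a camera call. They do not tell look-alikes from the thing itself.
- ctrl.outline_of(picture, thing): "region" (400x640 bool, what is visible of it) and "uv" ([column, row] in pixels, amid what is visible of it).
- ctrl.mark_of(picture, thing): "uv" ([column, row] in pixels: a listed point, or the origin of a listed thing).
The state is a dict: "t": time; "joint_positions": joint angles; "joint_velocities": joint speeds; "effort": joint torques, N m; "tool_pos": TCP position; "ee_rot": TCP orientation; "contact_force": force on the tool from outside, world axes, zero at the start; "torque": the same for the moment, N m; "width": finger opening in m; "gripper_force": force on a finger pad.
Only numpy, scipy, OpenCV 4.12 (cv2) and the standard library are available. Lean on these libraries where they do the work, as an engineer would, in place of code of your own. Each camera call takes 0.05 s, during which the arm holds its last target. There are 200 camera calls.

## Working session

There is one attempt and no reset: what is moved stays moved. The work goes in short steps, Python scripts to look and compute and a tool call to move; the robot and the scene stay as the last step left them, time stands still between calls to the robot, and variables do not carry over. Pictures are saved under pics/ and viewed, at most 14 in all, crops included, and the job is handed in when it is done.

Besides the shell and the picture viewer there is one more tool, called as name(argument=value, ...) on one line, values as JSON. step_arm: Moves the arm, as the interface text tells. Its arguments: {"type":"object","properties":{"commands":{"type":"array"},"newtons":{"type":"number"}},"required":["commands"]}

```bash
mkdir -p pics; ls; cat > h.py <<'E'
import numpy as np, cv2
from scipy.spatial.transform import Rotation as Rn
from workcell import ctrl
def save(p,n): cv2.imwrite(f'pics/{n}.png',p['color'][:,:,::-1])
def f(p): return 200/np.tan(np.radians(p['fov_y']/2))
def ray(p,uv,fish=False):
    d=(np.array(uv,float)-[p['cx'],p['cy']])/f(p)
    if fish:
        r=np.hypot(*d); d3=np.r_[d/max(r,1e-9)*np.sin(r),np.cos(r)]
    else: d3=np.r_[d,1]
    R=np.array(p['R']);t=np.array(p['t'])
    v=R.T@d3; return -R.T@t, v/np.linalg.norm(v)
def atz(p,uv,z,fish=False):
    c,v=ray(p,uv,fish); return c+v*(z-c[2])/v[2]
def proj(p,X,fish=False):
    c=np.array(p['R'])@np.array(X)+np.array(p['t'])
    if fish:
        r=np.hypot(c[0],c[1]); th=np.arctan2(r,c[2]); d=c[:2]/r*th
    else: d=c[:2]/c[2]
    return d*f(p)+[p['cx'],p['cy']]
def tri(rs):
    A=np.zeros((3,3));b=np.zeros(3)
    for c,v in rs:
        M=np.eye(3)-np.outer(v,v);A+=M;b+=M@c
    return np.linalg.solve(A,b)
E
python3 - <<'E'
from h import *
Z=dict(cab_drawer0_handle=.096,drawer_floor=.075,cab_edge=.13,tray_grip=.079,tray_base=.004,mat_top=.004,brass1_c=.018,nut1_c=.013,cam1_c=.0145,foot1_c=.017,tape=0,can=0,square=0)
for n in('top','side'):
    p=ctrl.capture(n);save(p,n)
    print(n,p['fov_y'],-np.array(p['R']).T@p['t'])
    for k,z in Z.items():
        for d in ctrl.mark_of(p,k):
            if d['score']>.2: print(k,round(d['score'],2),np.round(d['uv']),np.round(atz(p,d['uv'],z),3))
print(ctrl.get_state())
E
```

```text
pics
top 48.33724827216469 [ 0.30657771 -0.00728973  1.84855552]
cab_drawer0_handle 0.8 [258. 203.] [0.597 0.236 0.096]
drawer_floor 0.21 [200. 216.] [0.554 0.473 0.075]
cab_edge 0.69 [253. 196.] [0.619 0.25  0.13 ]
cab_edge 0.32 [381. 249.] [ 0.398 -0.239  0.13 ]
tray_grip 0.93 [408. 170.] [ 0.717 -0.372  0.079]
tray_grip 0.69 [394. 239.] [ 0.441 -0.299  0.079]
tray_base 0.92 [406. 172.] [ 0.728 -0.378  0.004]
brass1_c 0.74 [255. 196.] [0.641 0.26  0.018]
cam1_c 0.58 [400. 250.] [ 0.4   -0.331  0.014]
cam1_c 0.55 [258. 204.] [0.605 0.25  0.014]
tape 0.79 [346. 164.] [ 0.769 -0.123  0.   ]
can 0.5 [197. 219.] [0.553 0.504 0.   ]
square 0.66 [461. 241.] [ 0.432 -0.589  0.   ]
side 46.268384998563455 [0.03297146 0.70088268 1.19241507]
cab_drawer0_handle 0.84 [274. 253.] [0.584 0.222 0.096]
cab_edge 0.65 [428. 186.] [ 0.369 -0.234  0.13 ]
cab_edge 0.56 [254. 239.] [0.64  0.237 0.13 ]
tray_grip 0.65 [358. 128.] [ 0.72  -0.362  0.079]
tray_grip 0.64 [420. 173.] [ 0.435 -0.314  0.079]
tray_base 0.8 [415. 188.] [ 0.438 -0.312  0.004]
tray_base 0.47 [215. 348.] [0.549 0.493 0.004]
brass1_c 0
[... 258 characters left out ...]
.   ]
{'t': 1.4, 'joint_positions': array([-1.31109272e+00,  2.45141500e-01,  1.55781840e+00, -1.04787241e-05,
        1.33869685e+00, -1.74103668e-01]), 'joint_velocities': array([ 0.00060515, -0.00025156, -0.00060576,  0.00162537,  0.00034552,
       -0.00087689]), 'effort': array([-3.42658013e-04, -4.15827620e+01, -3.14868343e+01,  6.85172877e-02,
        2.89467227e-02, -1.53918000e-05]), 'tool_pos': array([ 0.27321919, -0.58980294,  0.40461878]), 'ee_rot': array([-3.14152776e+00, -1.05980470e-06,  4.33809688e-01]), 'contact_force': array([ 0.8024882 , -0.11962437,  0.35300725]), 'torque': array([ 0.00153015, -0.04202393,  0.02893162]), 'gripper_force': 0.0, 'width': 0.09390160995494727}
```

View pictures.

View pics/top.png

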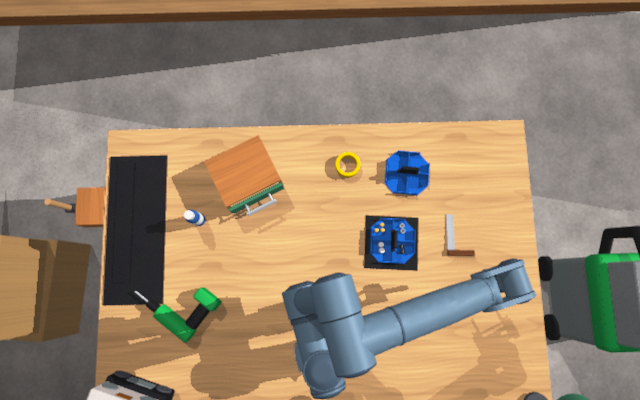

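View pics/side.png

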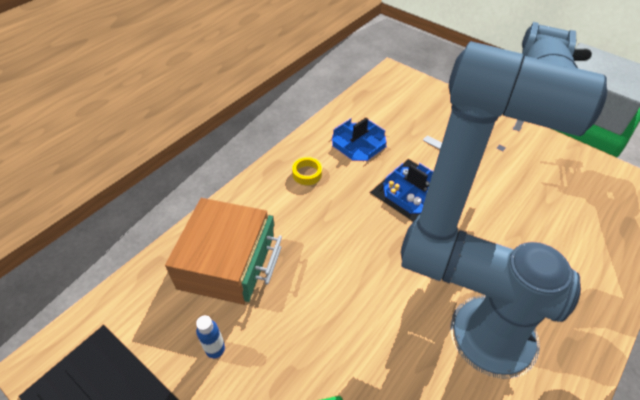

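```bash
python3 - <<'E'
from h import *
p=cv2.imread('pics/top.png')
a=cv2.resize(p[205:280,355:430],(450,450),interpolation=cv2.INTER_CUBIC)
b=cv2.resize(p[130:220,200:290],(350,350),interpolation=cv2.INTER_CUBIC)
b=cv2.copyMakeBorder(b,0,100,0,0,cv2.BORDER_CONSTANT)
cv2.imwrite('pics/crop1.png',np.hstack([a,b]))
E
```

```text
(no output)
```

View pics/crop1.png

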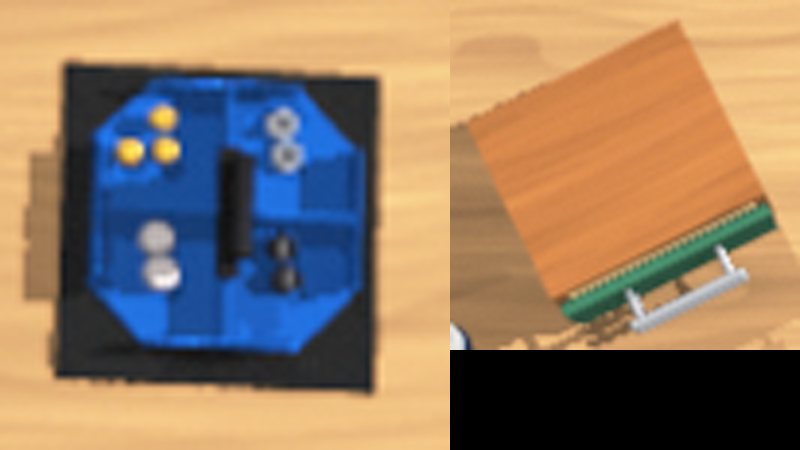

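```bash
python3 - <<'E'
from h import *
p=ctrl.capture('top')
A=lambda c:(np.array(c)+.5)/6-.5+[355,205]
B=lambda c:(np.array(c)-[450,0]+.5)/(350/90)-.5+[200,130]
m=np.array([atz(p,A(c),.004)[:2] for c in[(66,64),(380,77),(374,390),(56,377)]])
print('mat',m.mean(0),np.linalg.norm(np.roll(m,1,0)-m,axis=1),np.degrees(np.arctan2(*(m[0]+m[1]-m[2]-m[3])[::-1])),np.degrees(np.arctan2(*(m[0]+m[3]-m[1]-m[2])[::-1]))-90)
h=np.array([atz(p,B(c),.096)[:2] for c in[(635,327),(745,273)]]);d=h[0]-h[1]
print('handle',h.mean(0),np.linalg.norm(d),np.degrees(np.arctan2(d[1],d[0]))-90)
k=np.array([atz(p,B(c),.13)[:2] for c in[(468,122),(680,22),(767,200),(558,302)]])
print('cab',k, np.linalg.norm(np.roll(k,1,0)-k,axis=1))
for a,b in((0,1),(3,2)):
    d=k[a]-k[b];print(np.degrees(np.arctan2(d[1],d[0]))-90)
for a,b in((0,3),(1,2)):
    d=k[a]-k[b];print(np.degrees(np.arctan2(d[1],d[0])))
print('edge',(k[2]+k[3])/2)
for n,c in dict(b1=(163,116),b2=(130,150),b3=(166,150)).items(): print(n,atz(p,A(c),.018))
t=np.array([atz(p,A(c),.034)[:2] for c in[(152,80),(300,85),(362,150),(360,290),(295,350),(148,345),(92,290),(95,130)]])
print('tray',t.mean(0))
for a,b in((0,5),(1,4),(7,6),(2,3)):
    d=t[a]-t[b];print(np.degrees(np.arctan2(d[1],d[0])))
s=ctrl.get_state();w=ctrl.capture('wrist');print(Rn.from_euler('xyz',s['ee_rot']).as_matrix(),np.array(w['R']),-np.array(w['R']).T@w['t']-s['tool_pos'],w['fov_y'],ctrl.get_state()['t'])
E
```

```text
mat [ 0.43295997 -0.2992484 ] [0.2159327  0.21861051 0.21576724 0.21734285] -4.444668233545088 -3.9402589567472575
handle [0.58148135 0.22382506] 0.12445008749902074 25.098732993167985
cab [[0.76574126 0.44431125]
 [0.86577048 0.22800106]
 [0.67635418 0.14100644]
 [0.57766833 0.351647  ]] [0.20966185 0.238319   0.20843848 0.232612  ]
24.81743172435955
25.103255906554864
26.229645005817865
24.668248720718044
edge [0.62701125 0.24632672]
b1 [ 0.50835937 -0.2623674   0.018     ]
b2 [ 0.48551165 -0.23854017  0.018     ]
b3 [ 0.48482945 -0.26328545  0.018     ]
tray [ 0.4383954  -0.29930244]
-3.6114507968167198
-4.326309676530797
-3.6296441567152393
-4.27870179739085
[[ 9.07392249e-01  4.20284792e-01  1.20376580e-05]
 [ 4.20284792e-01 -9.07392248e-01 -3.85606589e-05]
 [-5.28358099e-06  4.00488876e-05 -9.99999999e-01]] [[ 0.42059166 -0.90724906 -0.00134412]
 [-0.87089564 -0.40415288  0.27964482]
 [-0.25425073 -0.11644569 -0.96010258]] [ 0.07446477  0.03362578 -0.0197881 ] 65.70646984690485 1.5
```

Look-alikes for the tray: A, on the black mat at top (394,240), world y ≈ -0.30, holding the knobs; B, empty at top (407,172), y ≈ -0.37. I choose A because it is farther left, and the crop confirms it: three brass knobs in the upper-left bay (+x, +y), with nuts, cams and glides in the other bays. The cabinet's yaw is about 25°, with the handle at about (0.58, 0.22).

I'm moving towards the handle first.

step_arm(commands=[{"tx": 0.04, "ty": -0.04, "tz": 0, "rz": -9}, {"tx": 0.08, "ty": -0.08, "tz": 0, "rz": -18}, {"tx": 0.12, "ty": -0.12, "tz": 0, "rz": -27}, {"tx": 0.16, "ty": -0.16, "tz": 0, "rz": -36}, {"tx": 0.2, "ty": -0.2, "tz": 0, "rz": -45}, {"tx": 0.24, "ty": -0.24, "tz": 0, "rz": -54}, {"tx": 0.28, "ty": -0.28, "tz": 0, "rz": -63}, {"tx": 0.32, "ty": -0.32, "tz": 0, "rz": -72}, {"tx": 0.36, "ty": -0.36, "tz": 0, "rz": -81}, {"tx": 0.4, "ty": -0.4, "tz": 0, "rz": -90}])

```text
invalid input
```

```bash
cat >> h.py <<'E'
def delta(pos,R,s=None):
    s=s or ctrl.get_state(); R0=Rn.from_euler('xyz',s['ee_rot'])
    d=R0.inv().apply(np.array(pos)-s['tool_pos']); r=(R0.inv()*R).as_rotvec(degrees=True)
    print('t %.2f'%s['t'],'txyz',np.round(d,4),'rxyz',np.round(r,2),'pos',np.round(s['tool_pos'],4),'rpy',np.round(np.degrees(s['ee_rot']),2),'w %.4f'%s['width'],'F',np.round(s['contact_force'],1),'j',np.round(s['joint_positions'],2))
def down(yaw): return Rn.from_euler('xyz',[180,0,yaw],degrees=True)
E
python3 -c "
from h import *
delta([.582,.224,.40],down(115.1))"
```

```text
t 1.50 txyz [ 0.6222 -0.6087  0.0046] rxyz [  0.     0.   -90.25] pos [ 0.2732 -0.5898  0.4047] rpy [180.     0.    24.85] w 0.0941 F [ 0.2  0.4 -0.4] j [-1.31  0.25  1.56  0.    1.34 -0.17]
```

step_arm(commands=[{"tx": 0.04, "ty": -0.04, "tz": 0, "rx": 0, "ry": 0, "rz": -9, "jaw": 0.09}, {"tx": 0.08, "ty": -0.08, "tz": 0, "rx": 0, "ry": 0, "rz": -18, "jaw": 0.08}, {"tx": 0.12, "ty": -0.12, "tz": 0, "rx": 0, "ry": 0, "rz": -27, "jaw": 0.07}, {"tx": 0.16, "ty": -0.16, "tz": 0, "rx": 0, "ry": 0, "rz": -36, "jaw": 0.06}, {"tx": 0.2, "ty": -0.2, "tz": 0, "rx": 0, "ry": 0, "rz": -45, "jaw": 0.05}, {"tx": 0.24, "ty": -0.24, "tz": 0, "rx": 0, "ry": 0, "rz": -54, "jaw": 0.034}, {"tx": 0.28, "ty": -0.28, "tz": 0, "rx": 0, "ry": 0, "rz": -63, "jaw": 0.034}, {"tx": 0.32, "ty": -0.32, "tz": 0, "rx": 0, "ry": 0, "rz": -72, "jaw": 0.034}, {"tx": 0.36, "ty": -0.36, "tz": 0, "rx": 0, "ry": 0, "rz": -81, "jaw": 0.034}, {"tx": 0.4, "ty": -0.4, "tz": 0, "rx": 0, "ry": 0, "rz": -90, "jaw": 0.034}])

```text
t: 2.75
tool_pos: [0.4683, -0.0569, 0.4051]
ee_rot: [3.141, 0.001, 2.01]
contact_force: [0.6, -0.5, 0.4]
width: 0.0341
gripper_force: 0.0
```

```bash
python3 -c "
from h import *
delta([.582,.224,.40],down(115.1))"
```

```text
t 2.75 txyz [0.2059 0.2223 0.0051] rxyz [0.05 0.05 0.04] pos [ 0.4683 -0.0569  0.4051] rpy [1.7995e+02 5.0000e-02 1.1514e+02] w 0.0341 F [ 0.6 -0.5  0.4] j [-0.36 -0.19  2.   -0.    1.33 -0.8 ]
```

step_arm(commands=[{"tx": 0.04, "ty": 0.045, "tz": 0, "rx": 0, "ry": 0, "rz": 0, "jaw": 0.034}, {"tx": 0.08, "ty": 0.088, "tz": 0, "rx": 0, "ry": 0, "rz": 0, "jaw": 0.034}, {"tx": 0.12, "ty": 0.13, "tz": 0, "rx": 0, "ry": 0, "rz": 0, "jaw": 0.034}, {"tx": 0.16, "ty": 0.17, "tz": 0, "rx": 0, "ry": 0, "rz": 0, "jaw": 0.034}, {"tx": 0.19, "ty": 0.2, "tz": 0.01, "rx": 0, "ry": 0, "rz": 0, "jaw": 0.034}, {"tx": 0.206, "ty": 0.222, "tz": 0.02, "rx": 0, "ry": 0, "rz": 0, "jaw": 0.034}, {"tx": 0.206, "ty": 0.222, "tz": 0.03, "rx": 0, "ry": 0, "rz": 0, "jaw": 0.034}, {"tx": 0.206, "ty": 0.222, "tz": 0.04, "rx": 0, "ry": 0, "rz": 0, "jaw": 0.034}, {"tx": 0.206, "ty": 0.222, "tz": 0.04, "rx": 0, "ry": 0, "rz": 0, "jaw": 0.034}, {"tx": 0.206, "ty": 0.222, "tz": 0.04, "rx": 0, "ry": 0, "rz": 0, "jaw": 0.034}])

```text
t: 4.0
tool_pos: [0.5829, 0.2207, 0.3651]
ee_rot: [3.141, 0.0, 2.003]
contact_force: [0.4, 0.2, -0.2]
width: 0.0343
gripper_force: 0.0
```

```bash
python3 -c "
from h import *
w=ctrl.capture('wrist');save(w,'w1')
for k,z in dict(cab_drawer0_handle=.096,cab_edge=.13,drawer_floor=.075).items():
  for d in ctrl.mark_of(w,k): print(k,d['score'],np.round(d['uv'],1),np.round(atz(w,d['uv'],z,True),4))
s=ctrl.get_state();print(proj(w,[.582,.224,.096],True), proj(w,[s['tool_pos'][0],s['tool_pos'][1],.096],True))
for d in ctrl.outline_of(w,'cab_drawer0_handle')[:1]: print(d['score'],d['uv'],cv2.boundingRect(d['region'].astype(np.uint8)),d['region'].sum())
delta([.582,.224,.276],down(115.1))"
```

```text
cab_drawer0_handle 0.66 [324.3 198. ] [0.5839 0.2293 0.096 ]
cab_edge 0.87 [398.5 210.4] [0.6339 0.2527 0.13  ]
[319.61998497 202.59654312] [319.29770511 205.89342166]
0.94 [372.2, 161.3] (315, 52, 82, 226) 9007
t 4.25 txyz [0.0028 0.0002 0.0892] rxyz [ 0.05  0.01 -0.26] pos [0.583  0.2213 0.3652] rpy [1.7995e+02 1.0000e-02 1.1484e+02] w 0.0341 F [ 0.4 -0.3 -0.2] j [ 0.18  0.22  1.66  0.    1.26 -0.25]
```

View pics/w1.png

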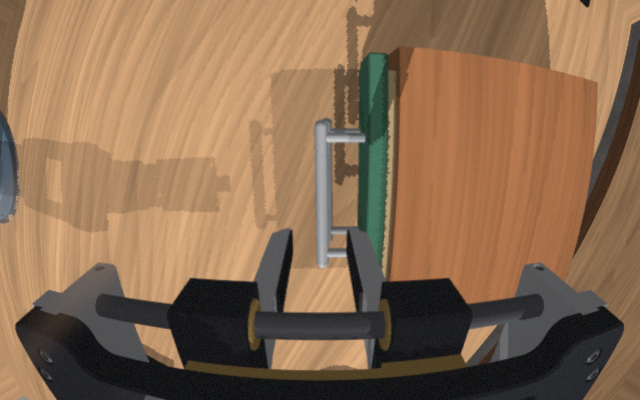

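The wrist view shows the top handle bar upright at columns 317–330, rows 122–268, with its middle at about (323,196). The fingers straddle it, 4 mm too far forward. I'll correct that, go down and grip.

step_arm(commands=[{"tx": 0.007, "ty": 0.0035, "tz": 0.02, "rx": 0, "ry": 0, "rz": 0, "jaw": 0.034}, {"tx": 0.007, "ty": 0.0035, "tz": 0.04, "rx": 0, "ry": 0, "rz": 0, "jaw": 0.034}, {"tx": 0.007, "ty": 0.0035, "tz": 0.06, "rx": 0, "ry": 0, "rz": 0, "jaw": 0.034}, {"tx": 0.007, "ty": 0.0035, "tz": 0.075, "rx": 0, "ry": 0, "rz": 0, "jaw": 0.034}, {"tx": 0.007, "ty": 0.0035, "tz": 0.088, "rx": 0, "ry": 0, "rz": 0, "jaw": 0.034}, {"tx": 0.007, "ty": 0.0035, "tz": 0.088, "rx": 0, "ry": 0, "rz": 0, "jaw": 0.034}, {"tx": 0.007, "ty": 0.0035, "tz": 0.088, "rx": 0, "ry": 0, "rz": 0, "jaw": 0.0}, {"tx": 0.007, "ty": 0.0035, "tz": 0.088, "rx": 0, "ry": 0, "rz": 0, "jaw": 0.0}, {"tx": 0.007, "ty": 0.0035, "tz": 0.088, "rx": 0, "ry": 0, "rz": 0, "jaw": 0.0}, {"tx": 0.007, "ty": 0.0035, "tz": 0.088, "rx": 0, "ry": 0, "rz": 0, "jaw": 0.0}], newtons=20)

```text
t: 5.5
tool_pos: [0.5833, 0.2293, 0.2774]
ee_rot: [3.141, 0.0, 2.005]
contact_force: [-1.2, -0.4, 2.9]
width: 0.0106
gripper_force: 20.0
```

step_arm(commands=[{"tx": 0, "ty": -0.01, "tz": 0, "rx": 0, "ry": 0, "rz": 0, "jaw": 0}, {"tx": 0, "ty": -0.03, "tz": 0, "rx": 0, "ry": 0, "rz": 0, "jaw": 0}, {"tx": 0, "ty": -0.05, "tz": 0, "rx": 0, "ry": 0, "rz": 0, "jaw": 0}, {"tx": 0, "ty": -0.07, "tz": 0, "rx": 0, "ry": 0, "rz": 0, "jaw": 0}, {"tx": 0, "ty": -0.09, "tz": 0, "rx": 0, "ry": 0, "rz": 0, "jaw": 0}, {"tx": 0, "ty": -0.105, "tz": 0, "rx": 0, "ry": 0, "rz": 0, "jaw": 0}, {"tx": 0, "ty": -0.115, "tz": 0, "rx": 0, "ry": 0, "rz": 0, "jaw": 0}, {"tx": 0, "ty": -0.122, "tz": 0, "rx": 0, "ry": 0, "rz": 0, "jaw": 0}, {"tx": 0, "ty": -0.128, "tz": 0, "rx": 0, "ry": 0, "rz": 0, "jaw": 0}, {"tx": 0, "ty": -0.13, "tz": 0, "rx": 0, "ry": 0, "rz": 0, "jaw": 0}])

```text
t: 6.75
tool_pos: [0.4653, 0.1738, 0.2774]
ee_rot: [3.139, 0.004, 2.005]
contact_force: [4.1, -4.8, 1.4]
width: 0.01
gripper_force: 20.0
```

step_arm(commands=[{"tx": 0, "ty": -0.002, "tz": 0, "rx": 0, "ry": 0, "rz": 0, "jaw": 0}, {"tx": 0, "ty": -0.004, "tz": 0, "rx": 0, "ry": 0, "rz": 0, "jaw": 0}, {"tx": 0, "ty": -0.006, "tz": 0, "rx": 0, "ry": 0, "rz": 0, "jaw": 0}, {"tx": 0, "ty": -0.008, "tz": 0, "rx": 0, "ry": 0, "rz": 0, "jaw": 0}, {"tx": 0, "ty": -0.01, "tz": 0, "rx": 0, "ry": 0, "rz": 0, "jaw": 0}, {"tx": 0, "ty": -0.011, "tz": 0, "rx": 0, "ry": 0, "rz": 0, "jaw": 0}, {"tx": 0, "ty": -0.012, "tz": 0, "rx": 0, "ry": 0, "rz": 0, "jaw": 0}, {"tx": 0, "ty": -0.013, "tz": 0, "rx": 0, "ry": 0, "rz": 0, "jaw": 0}, {"tx": 0, "ty": -0.013, "tz": 0, "rx": 0, "ry": 0, "rz": 0, "jaw": 0}, {"tx": 0, "ty": -0.013, "tz": 0, "rx": 0, "ry": 0, "rz": 0, "jaw": 0}])

```text
t: 8.0
tool_pos: [0.4538, 0.1683, 0.2774]
ee_rot: [3.14, 0.004, 2.005]
contact_force: [3.5, -5.8, 1.6]
width: 0.0103
gripper_force: 20.0
```

step_arm(commands=[{"tx": 0, "ty": -0.001, "tz": 0, "rx": 0, "ry": 0, "rz": 0, "jaw": 0}, {"tx": 0, "ty": -0.002, "tz": 0, "rx": 0, "ry": 0, "rz": 0, "jaw": 0}, {"tx": 0, "ty": -0.003, "tz": 0, "rx": 0, "ry": 0, "rz": 0, "jaw": 0}, {"tx": 0, "ty": -0.004, "tz": 0, "rx": 0, "ry": 0, "rz": 0, "jaw": 0}, {"tx": 0, "ty": -0.005, "tz": 0, "rx": 0, "ry": 0, "rz": 0, "jaw": 0}, {"tx": 0, "ty": -0.005, "tz": 0, "rx": 0, "ry": 0, "rz": 0, "jaw": 0}, {"tx": 0, "ty": -0.005, "tz": 0, "rx": 0, "ry": 0, "rz": 0, "jaw": 0.03}, {"tx": 0, "ty": -0.005, "tz": 0, "rx": 0, "ry": 0, "rz": 0, "jaw": 0.034}, {"tx": 0, "ty": -0.005, "tz": -0.02, "rx": 0, "ry": 0, "rz": 0, "jaw": 0.034}, {"tx": 0, "ty": -0.005, "tz": -0.06, "rx": 0, "ry": 0, "rz": 0, "jaw": 0.034}])

```text
t: 9.25
tool_pos: [0.4477, 0.167, 0.3353]
ee_rot: [-3.136, -0.002, 2.005]
contact_force: [-0.1, -0.3, -0.3]
width: 0.0342
gripper_force: 0.0
```

```bash
python3 -c "
from h import *
delta([.438,-.299,.40],down(176))"
```

```text
t 9.25 txyz [-0.4187 -0.205  -0.0644] rxyz [ -0.22  -0.26 -61.14] pos [0.4477 0.167  0.3353] rpy [-1.7970e+02 -1.0000e-01  1.1486e+02] w 0.0342 F [-0.1 -0.3 -0.3] j [ 0.12 -0.09  2.05  0.    1.19 -0.31]
```

step_arm(commands=[{"tx": -0.02, "ty": -0.01, "tz": -0.04, "rx": 0, "ry": 0, "rz": -5, "jaw": 0.05}, {"tx": -0.06, "ty": -0.03, "tz": -0.07, "rx": 0, "ry": 0, "rz": -12, "jaw": 0.06}, {"tx": -0.11, "ty": -0.055, "tz": -0.08, "rx": 0, "ry": 0, "rz": -20, "jaw": 0.06}, {"tx": -0.16, "ty": -0.08, "tz": -0.08, "rx": 0, "ry": 0, "rz": -28, "jaw": 0.06}, {"tx": -0.21, "ty": -0.105, "tz": -0.08, "rx": 0, "ry": 0, "rz": -36, "jaw": 0.06}, {"tx": -0.26, "ty": -0.13, "tz": -0.08, "rx": 0, "ry": 0, "rz": -44, "jaw": 0.06}, {"tx": -0.31, "ty": -0.155, "tz": -0.08, "rx": 0, "ry": 0, "rz": -52, "jaw": 0.06}, {"tx": -0.36, "ty": -0.18, "tz": -0.08, "rx": 0, "ry": 0, "rz": -58, "jaw": 0.06}, {"tx": -0.4, "ty": -0.2, "tz": -0.075, "rx": 0, "ry": 0, "rz": -61, "jaw": 0.06}, {"tx": -0.419, "ty": -0.205, "tz": -0.065, "rx": 0, "ry": 0, "rz": -61, "jaw": 0.06}])

```text
t: 10.5
tool_pos: [0.4383, -0.3012, 0.4014]
ee_rot: [3.142, -0.0, 3.067]
contact_force: [-0.2, -0.7, 0.2]
width: 0.0602
gripper_force: 0.0
```

```bash
python3 -c "
from h import *
w=ctrl.capture('wrist');save(w,'w2')
for k,z in dict(tray_grip=.079,tray_base=.004,mat_top=.004,brass1_c=.018).items():
  for d in ctrl.mark_of(w,k): print(k,d['score'],np.round(d['uv'],1),np.round(atz(w,d['uv'],z,True),4))
p=ctrl.capture('top')
for k,z in dict(tray_grip=.079,drawer_floor=.075,cab_edge=.13,cab_drawer0_handle=.096).items():
  for d in ctrl.mark_of(p,k): print(k,d['score'],np.round(d['uv'],1),np.round(atz(p,d['uv'],z),4))
delta([.438,-.299,.26],down(176))"
```

```text
tray_grip 0.81 [322.5 192.3] [ 0.4405 -0.2983  0.079 ]
tray_grip 0.77 [283.4 382.4] [ 0.7219 -0.3749  0.079 ]
tray_base 0.92 [319.8 174.1] [ 0.4375 -0.3006  0.004 ]
tray_base 0.8 [285.7 349.7] [ 0.7245 -0.3781  0.004 ]
brass1_c 0.69 [321. 175.] [ 0.4357 -0.2991  0.018 ]
brass1_c 0.45 [356.4 210.9] [ 0.4844 -0.2584  0.018 ]
tray_grip 0.71 [393.7 237.5] [ 0.4461 -0.2987  0.079 ]
tray_grip 0.65 [408.7 170.6] [ 0.7167 -0.3743  0.079 ]
drawer_floor 0.7 [261.7 203.7] [0.5972 0.2252 0.075 ]
drawer_floor 0.22 [199.  218.2] [0.5452 0.4765 0.075 ]
cab_edge 0.68 [264.9 207.8] [0.5716 0.2057 0.13  ]
cab_edge 0.62 [255.6 195.7] [0.6205 0.2417 0.13  ]
cab_drawer0_handle 0.57 [278.  238.2] [0.4546 0.1593 0.096 ]
t 11.00 txyz [ 0.0011 -0.0005  0.1421] rxyz [-0.02  0.03 -0.09] pos [ 0.4391 -0.2985  0.4021] rpy [-1.7998e+02  3.0000e-02  1.7591e+02] w 0.0601 F [ 0.4 -0.3 -0.2] j [-0.81 -0.03  1.86  0.    1.31 -2.31]
```

View pics/w2.png

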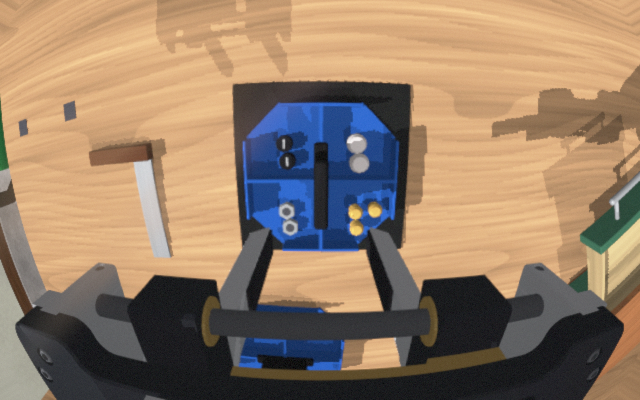

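The wrist view shows the mat tray centred, with its plate handle at column 321, rows 143–228, between the fingers and running parallel to them. The three knobs are at about (355,211), (374,209) and (356,229). The empty look-alike tray is partly visible behind it. I'll go down and grip.

step_arm(commands=[{"tx": 0, "ty": 0, "tz": 0.02, "rx": 0, "ry": 0, "rz": 0, "jaw": 0.06}, {"tx": 0, "ty": 0, "tz": 0.05, "rx": 0, "ry": 0, "rz": 0, "jaw": 0.06}, {"tx": 0, "ty": 0, "tz": 0.08, "rx": 0, "ry": 0, "rz": 0, "jaw": 0.06}, {"tx": 0, "ty": 0, "tz": 0.11, "rx": 0, "ry": 0, "rz": 0, "jaw": 0.06}, {"tx": 0, "ty": 0, "tz": 0.135, "rx": 0, "ry": 0, "rz": 0, "jaw": 0.06}, {"tx": 0, "ty": 0, "tz": 0.146, "rx": 0, "ry": 0, "rz": 0, "jaw": 0.06}, {"tx": 0, "ty": 0, "tz": 0.146, "rx": 0, "ry": 0, "rz": 0, "jaw": 0.03}, {"tx": 0, "ty": 0, "tz": 0.146, "rx": 0, "ry": 0, "rz": 0, "jaw": 0.01}, {"tx": 0, "ty": 0, "tz": 0.146, "rx": 0, "ry": 0, "rz": 0, "jaw": 0.0}, {"tx": 0, "ty": 0, "tz": 0.146, "rx": 0, "ry": 0, "rz": 0, "jaw": 0.0}], newtons=45)

```text
t: 12.25
tool_pos: [0.4391, -0.2994, 0.2563]
ee_rot: [-3.141, 0.001, 3.069]
contact_force: [-0.1, 0.1, -1.1]
width: 0.023
gripper_force: 0.0
```

```bash
python3 -c "
from h import *
delta([.438,-.299,.26],down(176))"
```

```text
t 12.25 txyz [ 0.0011  0.0003 -0.0037] rxyz [-0.05  0.05 -0.14] pos [ 0.4391 -0.2994  0.2563] rpy [-1.7995e+02  5.0000e-02  1.7586e+02] w 0.0230 F [-0.1  0.1 -1.1] j [-0.81  0.16  1.95  0.    1.03 -2.31]
```

step_arm(commands=[{"tx": 0, "ty": 0, "tz": 0, "rx": 0, "ry": 0, "rz": 0, "jaw": 0}, {"tx": 0, "ty": 0, "tz": 0, "rx": 0, "ry": 0, "rz": 0, "jaw": 0}, {"tx": 0, "ty": 0, "tz": 0, "rx": 0, "ry": 0, "rz": 0, "jaw": 0}, {"tx": 0, "ty": 0, "tz": -0.005, "rx": 0, "ry": 0, "rz": 0, "jaw": 0}, {"tx": 0, "ty": 0, "tz": -0.015, "rx": 0, "ry": 0, "rz": 0, "jaw": 0}, {"tx": 0, "ty": 0, "tz": -0.03, "rx": 0, "ry": 0, "rz": 0, "jaw": 0}, {"tx": 0, "ty": 0, "tz": -0.05, "rx": 0, "ry": 0, "rz": 0, "jaw": 0}, {"tx": 0, "ty": 0, "tz": -0.07, "rx": 0, "ry": 0, "rz": 0, "jaw": 0}, {"tx": 0, "ty": 0, "tz": -0.085, "rx": 0, "ry": 0, "rz": 0, "jaw": 0}, {"tx": 0, "ty": 0, "tz": -0.095, "rx": 0, "ry": 0, "rz": 0, "jaw": 0}], newtons=50)

```text
t: 13.5
tool_pos: [0.439, -0.2992, 0.3519]
ee_rot: [-3.141, 0.001, 3.069]
contact_force: [0.5, 0.0, -4.2]
width: 0.0135
gripper_force: 50.0
```

```bash
cat >> h.py <<'E'
PH=25.1; U=np.array([np.cos(np.radians(PH)),np.sin(np.radians(PH)),0])
def tip(th,zc,back=0.10,H=.2523,dphi=0):
    C=np.array([.449,.164,0])+back*U+[0,0,zc]
    a=np.radians(PH+dphi);u=np.array([np.cos(a),np.sin(a),0]); t=np.radians(th); z=np.array([0,0,1.])
    d=np.cos(t)*u-np.sin(t)*z; n=np.sin(t)*u+np.cos(t)*z
    return C-.1*d+H*n, Rn.from_rotvec(t*np.cross(z,u))*down(PH+dphi-45+180)
E
python3 -c "
from h import *
delta(*tip(0,.19));delta(*tip(0,.15));delta(*tip(30,.13));print(tip(30,.13)[0])"
```

```text
t 13.50 txyz [ 0.0234  0.4627 -0.0908] rxyz [-0.04  0.05 15.76] pos [ 0.439  -0.2992  0.3519] rpy [-1.7996e+02  5.0000e-02  1.7586e+02] w 0.0135 F [ 0.5  0.  -4.2] j [-0.81  0.02  1.91  0.    1.21 -2.31]
t 13.50 txyz [ 0.0234  0.4627 -0.0508] rxyz [-0.04  0.05 15.76] pos [ 0.439  -0.2992  0.3519] rpy [-1.7996e+02  5.0000e-02  1.7586e+02] w 0.0135 F [ 0.5  0.  -4.2] j [-0.81  0.02  1.91  0.    1.21 -2.31]
t 13.50 txyz [-0.0983  0.5309 -0.047 ] rxyz [18.13 24.05 15.38] pos [ 0.439  -0.2992  0.3519] rpy [-1.7996e+02  5.0000e-02  1.7586e+02] w 0.0135 F [ 0.5  0.  -4.2] j [-0.81  0.02  1.91  0.    1.21 -2.31]
[0.57536983 0.22319595 0.39849821]
```

step_arm(commands=[{"tx": 0, "ty": 0.005, "tz": -0.01, "rx": 0, "ry": 0, "rz": 0.5, "jaw": 0}, {"tx": 0, "ty": 0.02, "tz": -0.025, "rx": 0, "ry": 0, "rz": 1, "jaw": 0}, {"tx": 0.002, "ty": 0.045, "tz": -0.045, "rx": 0, "ry": 0, "rz": 2, "jaw": 0}, {"tx": 0.004, "ty": 0.075, "tz": -0.065, "rx": 0, "ry": 0, "rz": 3, "jaw": 0}, {"tx": 0.006, "ty": 0.11, "tz": -0.08, "rx": 0, "ry": 0, "rz": 4, "jaw": 0}, {"tx": 0.008, "ty": 0.15, "tz": -0.088, "rx": 0, "ry": 0, "rz": 6, "jaw": 0}, {"tx": 0.01, "ty": 0.19, "tz": -0.09, "rx": 0, "ry": 0, "rz": 8, "jaw": 0}, {"tx": 0.013, "ty": 0.225, "tz": -0.09, "rx": 0, "ry": 0, "rz": 9, "jaw": 0}, {"tx": 0.015, "ty": 0.25, "tz": -0.09, "rx": 0, "ry": 0, "rz": 10, "jaw": 0}, {"tx": 0.016, "ty": 0.265, "tz": -0.09, "rx": 0, "ry": 0, "rz": 10, "jaw": 0}])

```text
t: 14.75
tool_pos: [0.4416, -0.032, 0.4409]
ee_rot: [3.141, -0.0, 2.896]
contact_force: [-0.1, 0.1, -4.1]
width: 0.0137
gripper_force: 50.0
```

```bash
python3 -c "
from h import *
delta(*tip(0,.19))
w=ctrl.capture('wrist');save(w,'w3')
p=ctrl.capture('side');cv2.imwrite('pics/w3s.png',cv2.resize(np.vstack([p['color'],w['color']])[:,:,::-1],(480,600)))"
```

```text
t 14.75 txyz [ 0.0404  0.1919 -0.0014] rxyz [ 0.01 -0.    5.86] pos [ 0.4416 -0.032   0.4409] rpy [179.99  -0.   165.96] w 0.0137 F [-0.1  0.1 -4.1] j [-0.33 -0.3   2.02  0.    1.42 -1.66]
```

View pics/w3s.png

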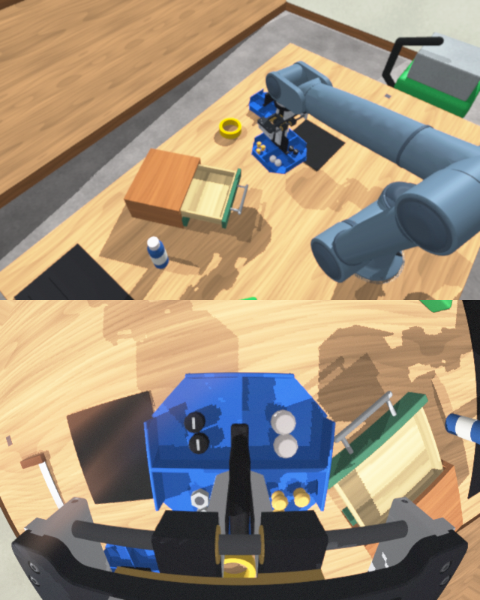

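The drawer stands wide open and the tray hangs level with its fittings still in place; the knobs are at about (290,495) in the lower half. I'm going on over the drawer.

step_arm(commands=[{"tx": 0.002, "ty": 0.01, "tz": 0, "rx": 0, "ry": 0, "rz": 0.5, "jaw": 0}, {"tx": 0.006, "ty": 0.03, "tz": 0, "rx": 0, "ry": 0, "rz": 1, "jaw": 0}, {"tx": 0.012, "ty": 0.06, "tz": 0, "rx": 0, "ry": 0, "rz": 2, "jaw": 0}, {"tx": 0.019, "ty": 0.09, "tz": 0, "rx": 0, "ry": 0, "rz": 3, "jaw": 0}, {"tx": 0.025, "ty": 0.12, "tz": 0, "rx": 0, "ry": 0, "rz": 4, "jaw": 0}, {"tx": 0.031, "ty": 0.148, "tz": 0, "rx": 0, "ry": 0, "rz": 5, "jaw": 0}, {"tx": 0.036, "ty": 0.17, "tz": 0.005, "rx": 0, "ry": 0, "rz": 5.9, "jaw": 0}, {"tx": 0.039, "ty": 0.184, "tz": 0.012, "rx": 0, "ry": 0, "rz": 5.9, "jaw": 0}, {"tx": 0.04, "ty": 0.191, "tz": 0.02, "rx": 0, "ry": 0, "rz": 5.9, "jaw": 0}, {"tx": 0.04, "ty": 0.192, "tz": 0.025, "rx": 0, "ry": 0, "rz": 5.9, "jaw": 0}])

```text
t: 16.1
tool_pos: [0.4503, 0.1621, 0.4147]
ee_rot: [-3.141, -0.001, 2.792]
contact_force: [0.5, 0.2, -3.7]
width: 0.0138
gripper_force: 50.0
```

```bash
python3 -c "
from h import *
for i in range(1,11): delta(*tip(2.4*i,.165-.004*i))
p=ctrl.capture('top')
for k,z in dict(mat_top=.004,cab_edge=.13).items():
  for d in ctrl.mark_of(p,k): print(k,d['score'],np.round(d['uv'],1),np.round(atz(p,d['uv'],z),4))
g=p['color'].max(2); 
m=np.zeros((400,640),np.uint8); m[205:290,345:440]=(g[205:290,345:440]<75)
m=cv2.morphologyEx(m,cv2.MORPH_OPEN,np.ones((5,5)))
n,l,st,c=cv2.connectedComponentsWithStats(m); print(st,c)
i=1+st[1:,4].argmax(); r=cv2.minAreaRect(np.argwhere(l==i)[:,::-1].astype(np.float32));print(r,atz(p,r[0],.004),[np.round(atz(p,q,.004),3) for q in cv2.boxPoints(r)])
"
```

```text
t 16.10 txyz [-0.0056  0.0089 -0.0025] rxyz [ 1.65  1.64 -0.15] pos [0.4503 0.1621 0.4147] rpy [-1.7995e+02 -6.0000e-02  1.5995e+02] w 0.0138 F [ 0.5  0.2 -3.7] j [ 0.11 -0.18  1.97 -0.    1.35 -1.11]
t 16.10 txyz [-0.0133  0.0166 -0.0021] rxyz [ 3.35  3.33 -0.15] pos [0.4503 0.1621 0.4147] rpy [-1.7995e+02 -6.0000e-02  1.5995e+02] w 0.0138 F [ 0.5  0.2 -3.7] j [ 0.11 -0.18  1.97 -0.    1.35 -1.11]
t 16.10 txyz [-0.021   0.0243 -0.0011] rxyz [ 5.05  5.03 -0.15] pos [0.4503 0.1621 0.4147] rpy [-1.7995e+02 -6.0000e-02  1.5995e+02] w 0.0138 F [ 0.5  0.2 -3.7] j [ 0.11 -0.18  1.97 -0.    1.35 -1.11]
t 16.10 txyz [-0.0288  0.0322  0.0002] rxyz [ 6.75  6.72 -0.15] pos [0.4503 0.1621 0.4147] rpy [-1.7995e+02 -6.0000e-02  1.5995e+02] w 0.0138 F [ 0.5  0.2 -3.7] j [ 0.11 -0.18  1.97 -0.    1.35 -1.11]
t 16.10 txyz [-0.0367  0.0401  0.0021] rxyz [ 8.45  8.42 -0.15] pos [0.4503 0.1621 0.4147] rpy [-1.7995e+02 -6.0000e-02  1.5995e+02] w 0.0138 F [ 0.5  0.2 -3.7] j [ 0.11 -0.18  1.97 -0.    1.35 -1.11]
t 16.10 txyz [-0.0446  0.0481  0.0044] rxyz [10.15 10.11 -0.15] pos [0.4503 0.1621 0.4147] rpy 
[... 823 characters left out ...]
0e-02  1.5995e+02] w 0.0138 F [ 0.5  0.2 -3.7] j [ 0.11 -0.18  1.97 -0.    1.35 -1.11]
mat_top 0.87 [391.4 241.9] [ 0.4341 -0.3006  0.004 ]
mat_top 0.7 [457.2 238.5] [ 0.4406 -0.5741  0.004 ]
mat_top 0.2 [271.8 236.8] [0.4688 0.1936 0.004 ]
cab_edge 0.93 [255.8 195. ] [0.6233 0.2409 0.13  ]
[[     0      0    640    400 253313]
 [   365    216     53     54   2687]] [[318.74398471 199.04267843]
 [390.7722367  242.61332341]]
((390.7438659667969, 242.52764892578125), (51.67613220214844, 52.47593307495117), 1.2730300426483154) [ 0.43154613 -0.29775869  0.004     ] [array([ 0.33 , -0.184,  0.004]), array([ 0.546, -0.198,  0.004]), array([ 0.535, -0.414,  0.004]), array([ 0.319, -0.396,  0.004])]
```

step_arm(commands=[{"tx": -0.0056, "ty": 0.0089, "tz": -0.0025, "rx": 1.7, "ry": 1.7, "rz": 0, "jaw": 0}, {"tx": -0.0133, "ty": 0.0166, "tz": -0.002, "rx": 3.4, "ry": 3.4, "rz": 0, "jaw": 0}, {"tx": -0.021, "ty": 0.0243, "tz": -0.001, "rx": 5.1, "ry": 5.1, "rz": 0, "jaw": 0}, {"tx": -0.0288, "ty": 0.0322, "tz": 0, "rx": 6.8, "ry": 6.8, "rz": 0, "jaw": 0}, {"tx": -0.0367, "ty": 0.04, "tz": 0.002, "rx": 8.5, "ry": 8.5, "rz": 0, "jaw": 0}, {"tx": -0.0446, "ty": 0.048, "tz": 0.0045, "rx": 10.2, "ry": 10.2, "rz": 0, "jaw": 0}, {"tx": -0.0526, "ty": 0.056, "tz": 0.007, "rx": 11.9, "ry": 11.9, "rz": 0, "jaw": 0}, {"tx": -0.0606, "ty": 0.064, "tz": 0.0105, "rx": 13.6, "ry": 13.6, "rz": 0, "jaw": 0}, {"tx": -0.0686, "ty": 0.072, "tz": 0.014, "rx": 15.3, "ry": 15.3, "rz": 0, "jaw": 0}, {"tx": -0.0766, "ty": 0.08, "tz": 0.0184, "rx": 17, "ry": 17, "rz": 0, "jaw": 0}])

```text
t: 17.5
tool_pos: [0.5507, 0.2115, 0.397]
ee_rot: [-2.835, -0.293, 2.746]
contact_force: [0.9, 0.3, -3.5]
width: 0.0137
gripper_force: 50.0
```

```bash
python3 -c "
from h import *
for i in (2,4,6): delta(*tip(24+1.4*i,.125))
w=ctrl.capture('wrist');p=ctrl.capture('side')
a=w['color'][:, 60:580];b=cv2.resize(p['color'][140:320,150:350],None,fx=2.6,fy=2.6)[:, :520]
cv2.imwrite('pics/w4.png',cv2.resize(np.vstack([a,b])[:,:,::-1],None,fx=.68,fy=.68))"
```

```text
t 17.50 txyz [-0.0083  0.0085 -0.0035] rxyz [ 1.93  1.86 -0.13] pos [0.5507 0.2115 0.397 ] rpy [-162.43  -16.79  157.34] w 0.0137 F [ 0.9  0.3 -3.5] j [ 0.19  0.2   1.64 -0.1   1.71 -1.03]
t 17.50 txyz [-0.0172  0.0175 -0.0075] rxyz [ 3.92  3.84 -0.13] pos [0.5507 0.2115 0.397 ] rpy [-162.43  -16.79  157.34] w 0.0137 F [ 0.9  0.3 -3.5] j [ 0.19  0.2   1.64 -0.1   1.71 -1.03]
t 17.50 txyz [-0.0263  0.0266 -0.0108] rxyz [ 5.9   5.81 -0.13] pos [0.5507 0.2115 0.397 ] rpy [-162.43  -16.79  157.34] w 0.0137 F [ 0.9  0.3 -3.5] j [ 0.19  0.2   1.64 -0.1   1.71 -1.03]
```

View pics/w4.png

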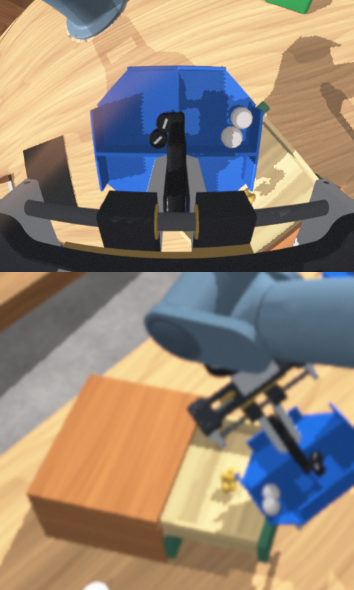

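The side view shows brass knobs at about (230,480) in the open drawer or at the corner; the glides and cams stay in. I'll tip a little more and hold, so that any straggler comes out.

step_arm(commands=[{"tx": -0.004, "ty": 0.004, "tz": -0.0018, "rx": 1, "ry": 1, "rz": 0, "jaw": 0}, {"tx": -0.0083, "ty": 0.0085, "tz": -0.0035, "rx": 1.9, "ry": 1.9, "rz": 0, "jaw": 0}, {"tx": -0.0125, "ty": 0.013, "tz": -0.0055, "rx": 2.9, "ry": 2.9, "rz": 0, "jaw": 0}, {"tx": -0.017, "ty": 0.0175, "tz": -0.0075, "rx": 3.9, "ry": 3.9, "rz": 0, "jaw": 0}, {"tx": -0.0215, "ty": 0.022, "tz": -0.009, "rx": 4.9, "ry": 4.9, "rz": 0, "jaw": 0}, {"tx": -0.0263, "ty": 0.0266, "tz": -0.0108, "rx": 5.9, "ry": 5.9, "rz": 0, "jaw": 0}, {"tx": -0.0263, "ty": 0.0266, "tz": -0.0108, "rx": 5.9, "ry": 5.9, "rz": 0, "jaw": 0}, {"tx": -0.0263, "ty": 0.0266, "tz": -0.0108, "rx": 5.9, "ry": 5.9, "rz": 0, "jaw": 0}, {"tx": -0.0263, "ty": 0.0266, "tz": -0.0108, "rx": 5.9, "ry": 5.9, "rz": 0, "jaw": 0}, {"tx": -0.0263, "ty": 0.0266, "tz": -0.0108, "rx": 5.9, "ry": 5.9, "rz": 0, "jaw": 0}])

```text
t: 18.85
tool_pos: [0.5844, 0.2275, 0.392]
ee_rot: [-2.72, -0.388, 2.708]
contact_force: [-0.4, -0.6, -4.1]
width: 0.0138
gripper_force: 50.0
```

```bash
python3 -c "
from h import *
for i in (8,6,4,2,0): delta(*tip(4*i,.125+.005*(8-i)))
w=ctrl.capture('wrist');p=ctrl.capture('side')
for q,fi in((w,True),(p,False)):
  for d in ctrl.mark_of(q,'brass1_c'): print(d['score'],np.round(d['uv']),np.round(atz(q,d['uv'],.085,fi),3))
a=w['color'][200:330,230:500];a=cv2.resize(a,(540,260))
b=cv2.resize(p['color'][190:280,200:380],(540,270))
cv2.imwrite('pics/w5.png',np.vstack([a,b])[:,:,::-1])"
```

```text
t 18.85 txyz [ 0.0003 -0.0004  0.0004] rxyz [-0.21 -0.32 -0.12] pos [0.5844 0.2275 0.392 ] rpy [-155.85  -22.25  155.14] w 0.0138 F [-0.4 -0.6 -4.1] j [ 0.21  0.31  1.52 -0.13  1.86 -1.02]
t 18.85 txyz [ 0.0281 -0.0283  0.0086] rxyz [-5.88 -5.97 -0.13] pos [0.5844 0.2275 0.392 ] rpy [-155.85  -22.25  155.14] w 0.0138 F [-0.4 -0.6 -4.1] j [ 0.21  0.31  1.52 -0.13  1.86 -1.02]
t 18.85 txyz [ 0.054  -0.0544  0.0213] rxyz [-11.54 -11.62  -0.13] pos [0.5844 0.2275 0.392 ] rpy [-155.85  -22.25  155.14] w 0.0138 F [-0.4 -0.6 -4.1] j [ 0.21  0.31  1.52 -0.13  1.86 -1.02]
t 18.85 txyz [ 0.0776 -0.0781  0.0382] rxyz [-17.2  -17.27  -0.14] pos [0.5844 0.2275 0.392 ] rpy [-155.85  -22.25  155.14] w 0.0138 F [-0.4 -0.6 -4.1] j [ 0.21  0.31  1.52 -0.13  1.86 -1.02]
t 18.85 txyz [ 0.0986 -0.0992  0.0587] rxyz [-22.87 -22.92  -0.14] pos [0.5844 0.2275 0.392 ] rpy [-155.85  -22.25  155.14] w 0.0138 F [-0.4 -0.6 -4.1] j [ 0.21  0.31  1.52 -0.13  1.86 -1.02]
0.38 [301. 231.] [0.58  0.11  0.085]
```

View pics/w5.png

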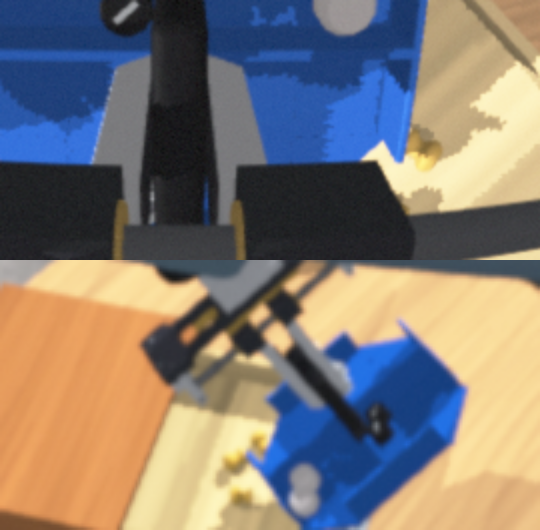

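The side crop shows three knobs in the drawer, at (233,460), (260,440) and (240,495). I'll level the tray and raise it.

step_arm(commands=[{"tx": 0.007, "ty": -0.007, "tz": 0.002, "rx": -1.4, "ry": -1.4, "rz": 0, "jaw": 0}, {"tx": 0.0185, "ty": -0.0185, "tz": 0.005, "rx": -3.9, "ry": -3.9, "rz": 0, "jaw": 0}, {"tx": 0.03, "ty": -0.03, "tz": 0.009, "rx": -6.4, "ry": -6.4, "rz": 0, "jaw": 0}, {"tx": 0.042, "ty": -0.042, "tz": 0.015, "rx": -9, "ry": -9, "rz": 0, "jaw": 0}, {"tx": 0.054, "ty": -0.054, "tz": 0.021, "rx": -11.5, "ry": -11.6, "rz": 0, "jaw": 0}, {"tx": 0.066, "ty": -0.066, "tz": 0.029, "rx": -14.4, "ry": -14.4, "rz": 0, "jaw": 0}, {"tx": 0.078, "ty": -0.078, "tz": 0.038, "rx": -17.2, "ry": -17.3, "rz": 0, "jaw": 0}, {"tx": 0.089, "ty": -0.089, "tz": 0.048, "rx": -20, "ry": -20.1, "rz": 0, "jaw": 0}, {"tx": 0.096, "ty": -0.096, "tz": 0.055, "rx": -22.2, "ry": -22.2, "rz": 0, "jaw": 0}, {"tx": 0.0986, "ty": -0.0992, "tz": 0.0587, "rx": -22.9, "ry": -22.9, "rz": -0.1, "jaw": 0}])

```text
t: 20.3
tool_pos: [0.4479, 0.1637, 0.4173]
ee_rot: [3.141, -0.0, 2.793]
contact_force: [-0.4, 0.3, -3.8]
width: 0.0136
gripper_force: 50.0
```

```bash
python3 -c "
from h import *
delta([.434,-.2992,.35],down(175.86))"
```

```text
t 20.30 txyz [-0.1449 -0.4399  0.0671] rxyz [  0.03   0.   -15.81] pos [0.4479 0.1637 0.4173] rpy [179.97  -0.   160.05] w 0.0136 F [-0.4  0.3 -3.8] j [ 0.11 -0.19  1.98  0.    1.35 -1.11]
```

Carrying it back to the mat in two level stages.

step_arm(commands=[{"tx": -0.003, "ty": -0.009, "tz": -0.005, "rx": 0, "ry": 0, "rz": -0.5, "jaw": 0}, {"tx": -0.01, "ty": -0.03, "tz": -0.015, "rx": 0, "ry": 0, "rz": -1, "jaw": 0}, {"tx": -0.02, "ty": -0.06, "tz": -0.02, "rx": 0, "ry": 0, "rz": -2, "jaw": 0}, {"tx": -0.031, "ty": -0.095, "tz": -0.02, "rx": 0, "ry": 0, "rz": -3, "jaw": 0}, {"tx": -0.043, "ty": -0.13, "tz": -0.02, "rx": 0, "ry": 0, "rz": -4.5, "jaw": 0}, {"tx": -0.055, "ty": -0.165, "tz": -0.02, "rx": 0, "ry": 0, "rz": -6, "jaw": 0}, {"tx": -0.066, "ty": -0.2, "tz": -0.01, "rx": 0, "ry": 0, "rz": -7.5, "jaw": 0}, {"tx": -0.077, "ty": -0.233, "tz": 0, "rx": 0, "ry": 0, "rz": -9, "jaw": 0}, {"tx": -0.086, "ty": -0.26, "tz": 0.01, "rx": 0, "ry": 0, "rz": -10, "jaw": 0}, {"tx": -0.09, "ty": -0.275, "tz": 0.015, "rx": 0, "ry": 0, "rz": -10, "jaw": 0}])

```text
t: 21.55
tool_pos: [0.4398, -0.1267, 0.4019]
ee_rot: [3.141, -0.001, 2.966]
contact_force: [-1.1, 0.0, -3.5]
width: 0.014
gripper_force: 50.0
```

```bash
python3 -c "
from h import *
delta([.434,-.2992,.30],down(175.86))"
```

```text
t 21.55 txyz [-0.0246 -0.1709  0.1018] rxyz [ 0.04 -0.08 -5.91] pos [ 0.4398 -0.1267  0.4019] rpy [ 1.7997e+02 -8.0000e-02  1.6995e+02] w 0.0140 F [-1.1  0.  -3.5] j [-0.53 -0.22  2.03  0.    1.33 -1.92]
```

step_arm(commands=[{"tx": -0.002, "ty": -0.01, "tz": 0.003, "rx": 0, "ry": 0, "rz": -0.5, "jaw": 0}, {"tx": -0.005, "ty": -0.03, "tz": 0.01, "rx": 0, "ry": 0, "rz": -1, "jaw": 0}, {"tx": -0.009, "ty": -0.06, "tz": 0.02, "rx": 0, "ry": 0, "rz": -2, "jaw": 0}, {"tx": -0.013, "ty": -0.09, "tz": 0.035, "rx": 0, "ry": 0, "rz": -3, "jaw": 0}, {"tx": -0.017, "ty": -0.118, "tz": 0.05, "rx": 0, "ry": 0, "rz": -4, "jaw": 0}, {"tx": -0.021, "ty": -0.142, "tz": 0.065, "rx": 0, "ry": 0, "rz": -5, "jaw": 0}, {"tx": -0.023, "ty": -0.158, "tz": 0.08, "rx": 0, "ry": 0, "rz": -5.9, "jaw": 0}, {"tx": -0.0245, "ty": -0.167, "tz": 0.092, "rx": 0, "ry": 0, "rz": -5.9, "jaw": 0}, {"tx": -0.0246, "ty": -0.171, "tz": 0.1, "rx": 0, "ry": 0, "rz": -5.9, "jaw": 0}, {"tx": -0.0246, "ty": -0.171, "tz": 0.102, "rx": 0, "ry": 0, "rz": -5.9, "jaw": 0}])

```text
t: 22.8
tool_pos: [0.4346, -0.2974, 0.2996]
ee_rot: [3.14, -0.001, 3.071]
contact_force: [0.5, -0.6, -3.7]
width: 0.0135
gripper_force: 50.0
```

```bash
python3 -c "
from h import *
delta([.434,-.2992,.2565],down(175.86))
w=ctrl.capture('wrist');cv2.imwrite('pics/w6.png',w['color'][40:300,180:470,::-1])
for k,z in dict(mat_top=.004,tray_base=.048).items():
  for d in ctrl.mark_of(w,k): print(k,d['score'],np.round(d['uv'],1),np.round(atz(w,d['uv'],z,True),4))
"
```

```text
t 22.80 txyz [ 0.0004 -0.0018  0.0431] rxyz [ 0.07 -0.04  0.1 ] pos [ 0.4346 -0.2974  0.2996] rpy [ 1.7993e+02 -4.0000e-02  1.7596e+02] w 0.0135 F [ 0.5 -0.6 -3.7] j [-0.82  0.08  1.95  0.    1.11 -2.32]
tray_base 0.63 [320.8 212.9] [ 0.434  -0.2962  0.048 ]
tray_base 0.45 [401.3 200.9] [ 0.4287 -0.2311  0.048 ]
```

View pics/w6.png

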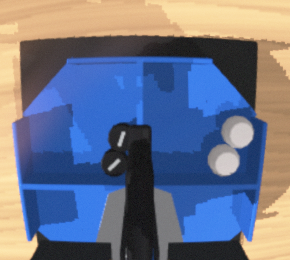

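The crop shows the tray level over the mat: top edge at columns 68–213 against the mat's 22–257, so centred to within 1 mm. I'll set it down and let go.

step_arm(commands=[{"tx": 0, "ty": -0.0015, "tz": 0.008, "rx": 0, "ry": 0, "rz": 0, "jaw": 0}, {"tx": 0, "ty": -0.0015, "tz": 0.018, "rx": 0, "ry": 0, "rz": 0, "jaw": 0}, {"tx": 0, "ty": -0.0015, "tz": 0.028, "rx": 0, "ry": 0, "rz": 0, "jaw": 0}, {"tx": 0, "ty": -0.0015, "tz": 0.035, "rx": 0, "ry": 0, "rz": 0, "jaw": 0}, {"tx": 0, "ty": -0.0015, "tz": 0.039, "rx": 0, "ry": 0, "rz": 0, "jaw": 0}, {"tx": 0, "ty": -0.0015, "tz": 0.041, "rx": 0, "ry": 0, "rz": 0, "jaw": 0}, {"tx": 0, "ty": -0.0015, "tz": 0.042, "rx": 0, "ry": 0, "rz": 0, "jaw": 0}, {"tx": 0, "ty": -0.0015, "tz": 0.0425, "rx": 0, "ry": 0, "rz": 0, "jaw": 0}, {"tx": 0, "ty": -0.0015, "tz": 0.043, "rx": 0, "ry": 0, "rz": 0, "jaw": 0}, {"tx": 0, "ty": -0.0015, "tz": 0.043, "rx": 0, "ry": 0, "rz": 0, "jaw": 0}])

```text
t: 24.2
tool_pos: [0.4344, -0.2993, 0.2571]
ee_rot: [3.141, -0.0, 3.071]
contact_force: [-0.4, 0.5, -4.1]
width: 0.0139
gripper_force: 50.0
```

step_arm(commands=[{"tx": 0, "ty": 0, "tz": 0.0005, "rx": 0, "ry": 0, "rz": 0, "jaw": 0}, {"tx": 0, "ty": 0, "tz": 0.001, "rx": 0, "ry": 0, "rz": 0, "jaw": 0}, {"tx": 0, "ty": 0, "tz": 0.001, "rx": 0, "ry": 0, "rz": 0, "jaw": 0.02}, {"tx": 0, "ty": 0, "tz": 0.001, "rx": 0, "ry": 0, "rz": 0, "jaw": 0.04}, {"tx": 0, "ty": 0, "tz": 0.001, "rx": 0, "ry": 0, "rz": 0, "jaw": 0.05}, {"tx": 0, "ty": 0, "tz": 0.001, "rx": 0, "ry": 0, "rz": 0, "jaw": 0.05}, {"tx": 0, "ty": 0, "tz": -0.01, "rx": 0, "ry": 0, "rz": 0, "jaw": 0.05}, {"tx": 0, "ty": 0, "tz": -0.04, "rx": 0, "ry": 0, "rz": 0, "jaw": 0.05}, {"tx": 0, "ty": 0, "tz": -0.08, "rx": 0, "ry": 0, "rz": 0, "jaw": 0.05}, {"tx": 0, "ty": 0, "tz": -0.12, "rx": 0, "ry": 0, "rz": 0, "jaw": 0.05}])

```text
t: 25.45
tool_pos: [0.4343, -0.2992, 0.379]
ee_rot: [-3.142, 0.0, 3.071]
contact_force: [0.9, -0.9, -0.3]
width: 0.05
gripper_force: 0.0
```

```bash
python3 -c "
from h import *
delta([.4495,.1665,.40],down(114.9))
w=ctrl.capture('wrist');save(w,'w7')
"
```

```text
t 25.45 txyz [ 0.0178  0.4656 -0.021 ] rxyz [1.000e-02 1.000e-02 6.105e+01] pos [ 0.4343 -0.2992  0.379 ] rpy [-1.8000e+02  1.0000e-02  1.7595e+02] w 0.0500 F [ 0.9 -0.9 -0.3] j [-0.82 -0.02  1.89  0.    1.27 -2.32]
```

View pics/w7.png

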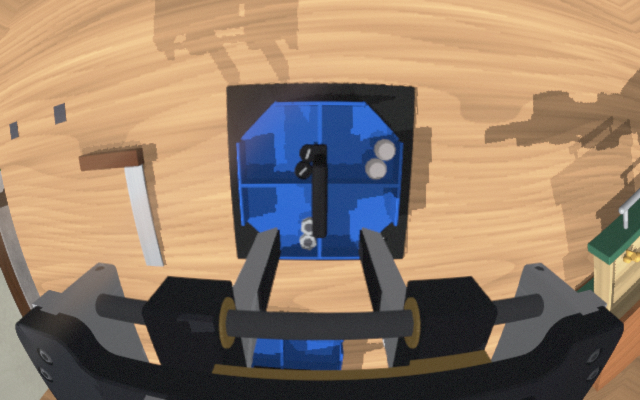

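The tray stands flat and centred on the mat. Both cams, both glides and both nuts are in it, the knob bay is empty, and knobs show in the drawer at (632,257). Back to the drawer handle.

step_arm(commands=[{"tx": 0, "ty": 0.02, "tz": -0.02, "rx": 0, "ry": 0, "rz": 6, "jaw": 0.04}, {"tx": 0.002, "ty": 0.07, "tz": -0.03, "rx": 0, "ry": 0, "rz": 13, "jaw": 0.034}, {"tx": 0.005, "ty": 0.125, "tz": -0.03, "rx": 0, "ry": 0, "rz": 21, "jaw": 0.034}, {"tx": 0.007, "ty": 0.18, "tz": -0.03, "rx": 0, "ry": 0, "rz": 29, "jaw": 0.034}, {"tx": 0.01, "ty": 0.235, "tz": -0.03, "rx": 0, "ry": 0, "rz": 37, "jaw": 0.034}, {"tx": 0.012, "ty": 0.29, "tz": -0.03, "rx": 0, "ry": 0, "rz": 45, "jaw": 0.034}, {"tx": 0.014, "ty": 0.345, "tz": -0.03, "rx": 0, "ry": 0, "rz": 53, "jaw": 0.034}, {"tx": 0.016, "ty": 0.4, "tz": -0.03, "rx": 0, "ry": 0, "rz": 58, "jaw": 0.034}, {"tx": 0.017, "ty": 0.445, "tz": -0.025, "rx": 0, "ry": 0, "rz": 61, "jaw": 0.034}, {"tx": 0.018, "ty": 0.4656, "tz": -0.02, "rx": 0, "ry": 0, "rz": 61, "jaw": 0.034}])

```text
t: 26.75
tool_pos: [0.449, 0.1685, 0.3979]
ee_rot: [3.14, -0.0, 2.009]
contact_force: [0.6, 0.3, -0.1]
width: 0.0339
gripper_force: 0.0
```

```bash
python3 -c "
from h import *
delta([.4493,.1665,.278],down(114.9))
w=ctrl.capture('wrist')
for k,z in dict(cab_drawer0_handle=.096,brass1_c=.085).items():
  for d in ctrl.mark_of(w,k): print(k,d['score'],np.round(d['uv'],1),np.round(atz(w,d['uv'],z,True),4))
s=w['color'][40:300,180:540];cv2.imwrite('pics/w8.png',cv2.resize(s[:,:,::-1],(720,520)))
"
```

```text
t 26.75 txyz [-0.002  -0.0007  0.1199] rxyz [ 0.07 -0.01  0.19] pos [0.449  0.1685 0.3979] rpy [ 1.7993e+02 -1.0000e-02  1.1509e+02] w 0.0339 F [ 0.6  0.3 -0.1] j [ 0.12 -0.16  1.99  0.    1.31 -0.32]
cab_drawer0_handle 0.97 [320.8 198.6] [0.4519 0.1669 0.096 ]
brass1_c 0.58 [445.9 197.5] [0.5714 0.2204 0.085 ]
```

View pics/w8.png

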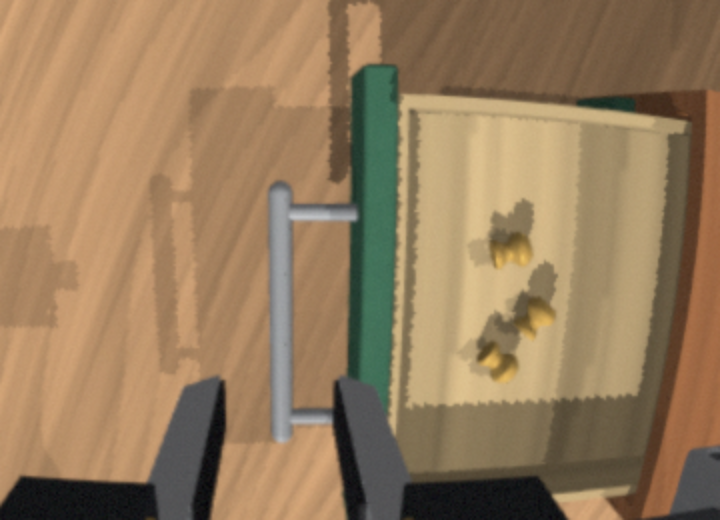

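All three knobs lie in the drawer, at crop (512,250), (535,317) and (497,362). The bar is at column 281, between the fingers. I'll go down and grip it.

step_arm(commands=[{"tx": -0.002, "ty": 0.0005, "tz": 0.02, "rx": 0, "ry": 0, "rz": 0, "jaw": 0.034}, {"tx": -0.002, "ty": 0.0005, "tz": 0.05, "rx": 0, "ry": 0, "rz": 0, "jaw": 0.034}, {"tx": -0.002, "ty": 0.0005, "tz": 0.08, "rx": 0, "ry": 0, "rz": 0, "jaw": 0.034}, {"tx": -0.002, "ty": 0.0005, "tz": 0.105, "rx": 0, "ry": 0, "rz": 0, "jaw": 0.034}, {"tx": -0.002, "ty": 0.0005, "tz": 0.12, "rx": 0, "ry": 0, "rz": 0, "jaw": 0.034}, {"tx": -0.002, "ty": 0.0005, "tz": 0.12, "rx": 0, "ry": 0, "rz": 0, "jaw": 0.034}, {"tx": -0.002, "ty": 0.0005, "tz": 0.12, "rx": 0, "ry": 0, "rz": 0, "jaw": 0}, {"tx": -0.002, "ty": 0.0005, "tz": 0.12, "rx": 0, "ry": 0, "rz": 0, "jaw": 0}, {"tx": -0.002, "ty": 0.0005, "tz": 0.12, "rx": 0, "ry": 0, "rz": 0, "jaw": 0}, {"tx": -0.002, "ty": 0.0005, "tz": 0.12, "rx": 0, "ry": 0, "rz": 0, "jaw": 0}], newtons=25)

```text
t: 28.15
tool_pos: [0.4513, 0.1651, 0.2782]
ee_rot: [3.138, 0.0, 2.006]
contact_force: [3.0, 1.8, 1.0]
width: 0.0102
gripper_force: 25.0
```

step_arm(commands=[{"tx": 0, "ty": 0.005, "tz": 0, "rx": 0, "ry": 0, "rz": 0, "jaw": 0}, {"tx": 0, "ty": 0.015, "tz": 0, "rx": 0, "ry": 0, "rz": 0, "jaw": 0}, {"tx": 0, "ty": 0.03, "tz": 0, "rx": 0, "ry": 0, "rz": 0, "jaw": 0}, {"tx": 0, "ty": 0.047, "tz": 0, "rx": 0, "ry": 0, "rz": 0, "jaw": 0}, {"tx": 0, "ty": 0.064, "tz": 0, "rx": 0, "ry": 0, "rz": 0, "jaw": 0}, {"tx": 0, "ty": 0.081, "tz": 0, "rx": 0, "ry": 0, "rz": 0, "jaw": 0}, {"tx": 0, "ty": 0.098, "tz": 0, "rx": 0, "ry": 0, "rz": 0, "jaw": 0}, {"tx": 0, "ty": 0.113, "tz": 0, "rx": 0, "ry": 0, "rz": 0, "jaw": 0}, {"tx": 0, "ty": 0.124, "tz": 0, "rx": 0, "ry": 0, "rz": 0, "jaw": 0}, {"tx": 0, "ty": 0.13, "tz": 0, "rx": 0, "ry": 0, "rz": 0, "jaw": 0}])

```text
t: 29.4
tool_pos: [0.5689, 0.2207, 0.2781]
ee_rot: [-3.141, -0.002, 2.007]
contact_force: [-1.9, 3.0, 6.7]
width: 0.0102
gripper_force: 25.0
```

step_arm(commands=[{"tx": 0, "ty": 0.003, "tz": 0, "rx": 0, "ry": 0, "rz": 0, "jaw": 0}, {"tx": 0, "ty": 0.006, "tz": 0, "rx": 0, "ry": 0, "rz": 0, "jaw": 0}, {"tx": 0, "ty": 0.009, "tz": 0, "rx": 0, "ry": 0, "rz": 0, "jaw": 0}, {"tx": 0, "ty": 0.011, "tz": 0, "rx": 0, "ry": 0, "rz": 0, "jaw": 0}, {"tx": 0, "ty": 0.012, "tz": 0, "rx": 0, "ry": 0, "rz": 0, "jaw": 0}, {"tx": 0, "ty": 0.013, "tz": 0, "rx": 0, "ry": 0, "rz": 0, "jaw": 0}, {"tx": 0, "ty": 0.014, "tz": 0, "rx": 0, "ry": 0, "rz": 0, "jaw": 0}, {"tx": 0, "ty": 0.015, "tz": 0, "rx": 0, "ry": 0, "rz": 0, "jaw": 0}, {"tx": 0, "ty": 0.015, "tz": 0, "rx": 0, "ry": 0, "rz": 0, "jaw": 0}, {"tx": 0, "ty": 0.015, "tz": 0, "rx": 0, "ry": 0, "rz": 0, "jaw": 0}])

```text
t: 30.65
tool_pos: [0.5821, 0.2269, 0.2782]
ee_rot: [-3.142, -0.002, 2.006]
contact_force: [-1.7, 3.9, 5.9]
width: 0.0103
gripper_force: 25.0
```

step_arm(commands=[{"tx": 0, "ty": 0.001, "tz": 0, "rx": 0, "ry": 0, "rz": 0, "jaw": 0}, {"tx": 0, "ty": 0.0015, "tz": 0, "rx": 0, "ry": 0, "rz": 0, "jaw": 0}, {"tx": 0, "ty": 0.002, "tz": 0, "rx": 0, "ry": 0, "rz": 0, "jaw": 0}, {"tx": 0, "ty": 0.0025, "tz": 0, "rx": 0, "ry": 0, "rz": 0, "jaw": 0}, {"tx": 0, "ty": 0.003, "tz": 0, "rx": 0, "ry": 0, "rz": 0, "jaw": 0}, {"tx": 0, "ty": 0.0035, "tz": 0, "rx": 0, "ry": 0, "rz": 0, "jaw": 0}, {"tx": 0, "ty": 0.004, "tz": 0, "rx": 0, "ry": 0, "rz": 0, "jaw": 0}, {"tx": 0, "ty": 0.0045, "tz": 0, "rx": 0, "ry": 0, "rz": 0, "jaw": 0}, {"tx": 0, "ty": 0.005, "tz": 0, "rx": 0, "ry": 0, "rz": 0, "jaw": 0}, {"tx": 0, "ty": 0.005, "tz": 0, "rx": 0, "ry": 0, "rz": 0, "jaw": 0}])

```text
t: 31.9
tool_pos: [0.5866, 0.229, 0.2782]
ee_rot: [-3.141, -0.003, 2.007]
contact_force: [-3.6, 3.5, 6.0]
width: 0.0099
gripper_force: 25.0
```

step_arm(commands=[{"tx": 0, "ty": 0.001, "tz": 0, "rx": 0, "ry": 0, "rz": 0, "jaw": 0}, {"tx": 0, "ty": 0.0015, "tz": 0, "rx": 0, "ry": 0, "rz": 0, "jaw": 0}, {"tx": 0, "ty": 0.002, "tz": 0, "rx": 0, "ry": 0, "rz": 0, "jaw": 0}, {"tx": 0, "ty": 0.0025, "tz": 0, "rx": 0, "ry": 0, "rz": 0, "jaw": 0}, {"tx": 0, "ty": 0.003, "tz": 0, "rx": 0, "ry": 0, "rz": 0, "jaw": 0}, {"tx": 0, "ty": 0.0032, "tz": 0, "rx": 0, "ry": 0, "rz": 0, "jaw": 0}, {"tx": 0, "ty": 0.0034, "tz": 0, "rx": 0, "ry": 0, "rz": 0, "jaw": 0}, {"tx": 0, "ty": 0.0036, "tz": 0, "rx": 0, "ry": 0, "rz": 0, "jaw": 0}, {"tx": 0, "ty": 0.004, "tz": 0, "rx": 0, "ry": 0, "rz": 0, "jaw": 0}, {"tx": 0, "ty": 0.004, "tz": 0, "rx": 0, "ry": 0, "rz": 0, "jaw": 0}])

```text
t: 33.15
tool_pos: [0.5888, 0.2301, 0.2781]
ee_rot: [-3.132, -0.003, 2.007]
contact_force: [-13.9, -2.3, 14.8]
width: 0.0102
gripper_force: 25.0
```

The force has risen to 14 N along the drawer with no more travel, so it is shut. I'll let go and rise clear.

step_arm(commands=[{"tx": 0, "ty": 0, "tz": 0, "rx": 0, "ry": 0, "rz": 0, "jaw": 0.02}, {"tx": 0, "ty": -0.0015, "tz": 0, "rx": 0, "ry": 0, "rz": 0, "jaw": 0.034}, {"tx": 0, "ty": -0.0015, "tz": 0, "rx": 0, "ry": 0, "rz": 0, "jaw": 0.034}, {"tx": 0, "ty": -0.0015, "tz": 0, "rx": 0, "ry": 0, "rz": 0, "jaw": 0.034}, {"tx": 0, "ty": -0.0015, "tz": -0.01, "rx": 0, "ry": 0, "rz": 0, "jaw": 0.034}, {"tx": 0, "ty": -0.0015, "tz": -0.03, "rx": 0, "ry": 0, "rz": 0, "jaw": 0.034}, {"tx": 0, "ty": -0.0015, "tz": -0.06, "rx": 0, "ry": 0, "rz": 0, "jaw": 0.034}, {"tx": 0, "ty": -0.0015, "tz": -0.09, "rx": 0, "ry": 0, "rz": 0, "jaw": 0.034}, {"tx": 0, "ty": -0.0015, "tz": -0.11, "rx": 0, "ry": 0, "rz": 0, "jaw": 0.034}, {"tx": 0, "ty": -0.0015, "tz": -0.12, "rx": 0, "ry": 0, "rz": 0, "jaw": 0.034}])

```text
t: 34.4
tool_pos: [0.5891, 0.2291, 0.3994]
ee_rot: [3.139, 0.0, 2.006]
contact_force: [-0.1, -0.3, -1.1]
width: 0.034
gripper_force: 0.0
```

```bash
python3 -c "
from h import *
w=ctrl.capture('wrist');p=ctrl.capture('top')
for k,z in dict(cab_drawer0_handle=.096,cab_edge=.13).items():
  for d in ctrl.mark_of(w,k): print(k,d['score'],np.round(d['uv'],1),np.round(atz(w,d['uv'],z,True),4))
a=cv2.resize(w['color'][40:300,180:540],(540,390));b=cv2.resize(p['color'][120:290,180:490],(540,200),interpolation=cv2.INTER_AREA)
cv2.imwrite('pics/w9.png',np.vstack([a,b])[:,:,::-1])
print(ctrl.get_state()['t'])
"
```

```text
cab_drawer0_handle 0.87 [318.5 191.9] [0.5878 0.2322 0.096 ]
cab_edge 0.68 [375.2 202.4] [0.6316 0.2527 0.13  ]
34.6
```

View pics/w9.png

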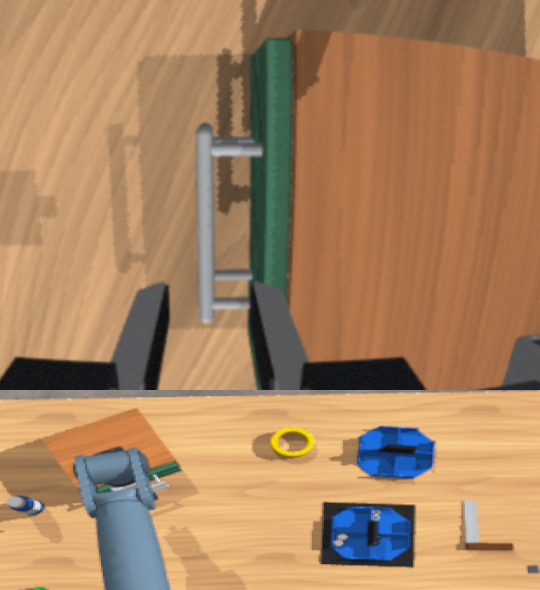

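The drawer front is flush with the carcass, with no gap at column 290. The tray sits on its mat, and the tape, can and square have not moved.

```bash
python3 -c "
from h import *
print(ctrl.finish_job())"
```

```text
the job is handed in; nothing more can be done
None
```

I handed the job in at about 35 s: all three brass knobs are in the shut top drawer, and the tray is flat in the middle of its mat with its other six fittings; the tape, can and square were not touched.

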